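# Lever open the spares case and take out the used plug

### The arm

A 7-joint arm with a two-finger parallel gripper is mounted at the origin on a cart in front of the work surface, level with it; the furniture and walls round the work are solid. World frame = base frame: x ahead of the robot, y to its left, z up, the work surface at z = 0. Lengths are in m, angles in rad, forces in N, time in s.
With the tool pointing down it reaches from about 0.4 to 0.85 m from the base axis. Payload 10.4 kg.
Tool frame: the origin (TCP) lies on the centre line of the jaws, within the pads' length; the fingertips stand r.tip_extent ahead of it and the grasp point (between the pads) lies 3 mm ahead of it (r.tip_extent is the distance from the TCP to the fingertips, in m); z points along the fingers, y is the direction in which the jaws open and shut (so a half turn about z gives the same grasp; the last joint's range is limited). The gripper opens to 87 mm and grips with 3 to 60 N. Pads are 19 mm wide; open, the fingers measure 117 mm over their backs; the gripper's body (75 mm by 190 mm) begins 51 mm behind the grasp point.
Start: joints at [-1.158, 0.332, -0.065, 1.46, 0.022, 1.35, -0.088], TCP at [0.264, 0.567, 0.215] pointing down, gripper open.
Joint ranges: [-2.6, 2.6], [-0.5, 2.12], [-1.47, 1.34], [0.16, 2.42], [-1.27, 4.41], [0.06, 2.06], [-2.6, 2.6]. Speed limits (rad/s): [2.22, 2.22, 2.79, 2.79, 3.14, 3.14, 3.14].

### API

Orientations are given as a unit quaternion [x, y, z, w].
In Python, from bench import r gives the robot as it stands. The module is installed in compiled form; this text tells all that it offers.
- The arm moves only by the shell command python3 -m jog 'ROWS' [FORCE]. ROWS is JSON, a list of rows, each a list of 5 numbers: the shift along the tool's x, y, z in cm, then the turn about the tool's z in rad, then the closure, from 0 (fully open) to 1 (shut). A call has exactly 10 rows; each row shifts and turns the pose as measured when the row begins, along the tool's axes as they then stand; what a row does not reach is not made up. A row lasts 1/10 s, in which the tool goes at most 50 mm and 8.59 degrees, less where a joint would pass 70% of its speed; a pose out of reach is approached as far as the arm can. A call with a gripper value outside its range is refused whole. The fingers move at their own pace and stop on an object; FORCE is the grip in N (left out, the last holds). Time passes only in rows, so rows that do not move let the fingers close, or fill a call up. It gives the time, the measured TCP pose, the force and the opening at its end, in the units of the state.
- r.read_state(): the state, without advancing time (a new reading comes with each control period).
- r.camera(name): name is "side" or "top"; returns a dict with "pixels" (400x640x3 uint8, red, green, blue), "fx", "fy", "cx", "cy" (pixels), "k1" (the pictures are not rectified: a ray, as slopes to the right and down, at radius r is drawn at 1 + k1 r^2 times it, then the intrinsics apply), "camera_from_world" (4x4, takes a point from world to camera coordinates). Camera axes: x right, y up, looking along -z (the intrinsics and any distortion apply to the point x, -y, -z); pixel columns grow to the right and rows downward; lengths in m; the calibration is good to about 2 mm. A picture is of the moment at which its call begins. There is no depth.
- r.close_job(): hands the job in, once; it reports no verdict.
The state is a dict: "time": time; "joint_positions": joint angles; "joint_vel": joint speeds; "joint_torque": joint torques, N m; "ee_pos": TCP position; "eef_rot": TCP orientation; "ft_force": force on the tool from outside, world axes, zero at the start; "torque": the same for the moment, N m; "width": finger opening in m.
Only numpy, scipy, OpenCV 4.12 (cv2) and the standard library are available. Lean on these libraries where they do the work, as an engineer would, in place of code of your own. Each camera call takes 0.05 s, during which the arm holds its last target. There are 200 camera calls.

### The job

Draw the flat pry tool out of the green dock by its blade, lay it down on the bench, and take it up again by its red handle. Lever the case's blue cover up with the blade, not with the fingers, swing it wide open, to upright or beyond, and lay the tool down flat on the bench. Then lift the spark plug out of the case and set it down gently in the yellow tray, without disturbing the jar of nuts, the black tape or the tape measure.

Things in the scene. Friction and masses are not known exactly. Their poses are not given: they have to be found in the camera images.
- case: Grey steel case fixed to the bench, 125 (x) x 140 (y) x 60 mm high, walls 4 mm, a black rubber pad inside whose top is 22 mm above the bench. Origin: centre of its underside; its front (the side with the pry notch) faces its own -x, the hinge is along its +x top edge.
- case_notch (a point): Centre of the pry notch, in the outer face of the case's front wall: an opening 30 mm wide (y) and 10 mm high (z 50 to 60 mm above the bench), directly under the cover's front edge, through the 4 mm wall; it opens into the hollow above the plug (the plug tops out 43 mm above the bench); a yellow strip marks it from below. The blade goes in level, along the case's +x. Axes as the case.
- cover (a joint): Blue cover of the case, a flat plate 125 x 140 x 5 mm hinged along the case's +x top edge, flush with the front wall when shut. Angle in rad: 0 shut, 1.57 upright, 1.9 at its stop. The hinge is stiff: the cover stays where it is left and takes about 3 N at its front edge.
- cover_hinge (a point): Middle of the hinge line, 62.5 mm along +x from the case's centre, 60 mm above the bench.
- cover_edge (a point): Middle of the cover's front lower edge, 125 mm from the hinge; moves with the cover.
- pry_tool: Flat pry tool. Red square handle 85 mm long, 24 x 24 mm; straight steel blade 14 mm wide, 4 mm thick, 100 mm long, level with the handle's axis (10 to 14 mm above the bench as it lies). Origin: under the middle of the handle; its +x points to the blade's tip. It starts with the whole handle inside the dock; the blade sticks out. Balance point about 29 mm ahead of the origin.
- pry_tool_grip (a point): Middle of the handle, on its axis, 12 mm above its underside.
- pry_tool_tip (a point): End of the blade, 142.5 mm ahead of the handle's middle, 12 mm above the underside.
- dock: Green sheet-steel channel fixed to the bench, 95 mm long, 43 mm wide (78 mm over its feet), 37 mm high, inside 35 mm wide and 34 mm high, closed at the back and on top, open towards its +x, no floor. Origin: on the bench, at its middle, 46 mm behind its mouth.
- tray: Yellow tray fixed to the bench, 160 (x) x 130 (y) x 26 mm high, walls and floor 4 mm. Origin: centre of its underside.
- plug: Used spark plug, 80 mm long, lying on a black rubber pad inside the case, the top of the pad 22 mm above the bench. Origin: under its hexagon's edge; its length runs along its own y (white ceramic 16 mm wide from y 0 to +40 mm, hexagon 24 mm wide and 21 mm high from y -10 to 0, thread 19 mm thick to y -40).
- nut_jar: Glass screw-lid jar of nuts, 72 mm wide, 99 mm high. Bystander. Origin: centre of its underside.
- black_tape: Roll of black electrical tape lying flat, 68 mm wide, 19 mm high. Bystander. Origin: centre of its underside.
- tape_rule: Yellow tape measure lying on its side, 67 x 80 x 32 mm. Bystander. Origin: near the centre of its underside.
Mind the look-alikes: they are no part of the job. Of the things shaped like the dock, the green one is meant.

How it is judged:
By the outcome, as a careful person would: the job done as asked, in the order asked, and still so for the second after the job is handed in, with the robot touching nothing.
It also fails if it takes over 69 s, if anything falls off the work surface, if the arm or the gripper's body presses on something with over 40 N, if the wrist force passes 120 N, or if a joint passes its speed limit or range.

## Working session

There is one attempt and no reset: what is moved stays moved. The work goes in short steps, Python scripts to look and compute and a shell command to move; the robot and the scene stay as the last step left them, time stands still between calls to the robot, and variables do not carry over. Pictures are saved under pics/ and viewed, about 8 in all and at most 12, crops included, and the job is handed in when it is done.

```bash
mkdir -p pics
cat > h.py <<'E'
import numpy as np, cv2
from bench import r
from scipy.spatial.transform import Rotation as R
def shot(name,fn=None):
    c=r.camera(name)
    if fn: cv2.imwrite('pics/'+fn,c['pixels'][:,:,::-1])
    return c
def ray(c,u,v):
    K=np.array([[c['fx'],0,c['cx']],[0,c['fy'],c['cy']],[0,0,1.]])
    p=cv2.undistortPoints(np.array([[[u,v]]],float),K,np.array([c['k1'],0,0,0,0.]))[0,0]
    M=np.array(c['camera_from_world']); d=M[:3,:3].T@np.array([p[0],-p[1],-1]); o=-M[:3,:3].T@M[:3,3]
    return o,d
def at(c,u,v,z):
    o,d=ray(c,u,v); return (o+d*(z-o[2])/d[2]).round(4)
def px(c,P):
    M=np.array(c['camera_from_world']); q=M[:3,:3]@np.array(P)+M[:3,3]
    x,y=q[0]/-q[2],-q[1]/-q[2]; s=1+c['k1']*(x*x+y*y)
    return np.array([c['fx']*x*s+c['cx'],c['fy']*y*s+c['cy']]).round(1)
def st():
    s=r.read_state(); Rm=R.from_quat(s['eef_rot']).as_matrix()
    print('t',round(s['time'],2),'p',np.round(s['ee_pos'],4),'w',round(s['width'],4),'F',np.round(s['ft_force'],1)); print('axes cols\n',Rm.round(3)); print('q',np.round(s['joint_positions'],2)); return s,Rm
E
python3 - <<'E'
from h import *
import pickle
a=shot('top','t0.png');b=shot('side','s0.png')
pickle.dump((a,b),open('c0.pkl','wb'))
st();print(r.tip_extent)
for c in(a,b): print(np.linalg.inv(np.array(c['camera_from_world'])).round(2),c['fx'],c['k1'])
E
```

```text
t 0.1 p [0.2637 0.5663 0.2139] w 0.0871 F [ 0.4  0.2 -0.1]
axes cols
 [[-0.907  0.422 -0.001]
 [ 0.422  0.907 -0.001]
 [-0.    -0.001 -1.   ]]
q [-1.16  0.33 -0.06  1.46  0.02  1.35 -0.09]
0.022
[[-0.01  0.99 -0.17  0.41]
 [-1.   -0.01  0.02  0.  ]
 [ 0.02  0.17  0.99  1.11]
 [ 0.    0.    0.    1.  ]] 461.5730147901383 -0.021041274283340808
[[-1.    0.04 -0.08  0.5 ]
 [-0.09 -0.55  0.83  0.95]
 [-0.01  0.83  0.55  0.71]
 [ 0.    0.    0.    1.  ]] 501.29781569078546 -0.10227249812756081
```

View pics/t0.png

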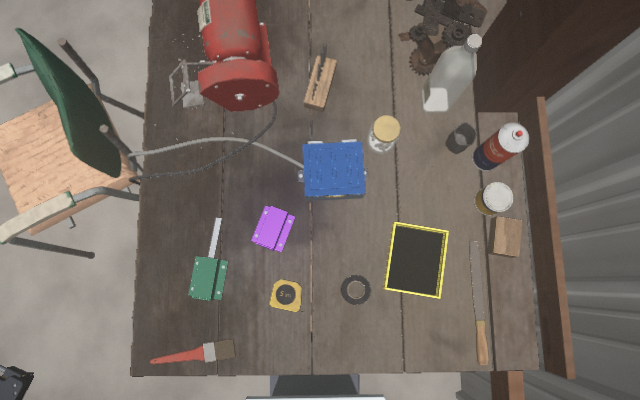

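View pics/s0.png

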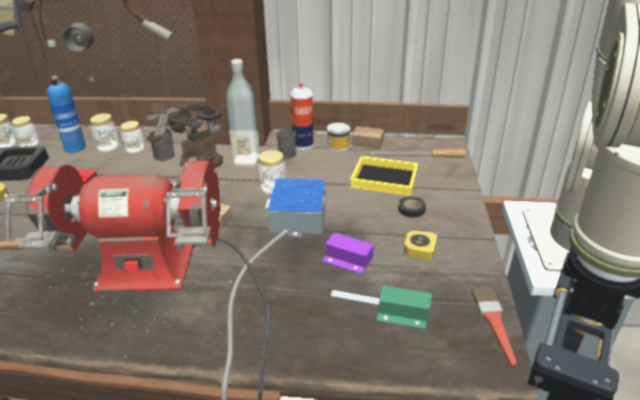

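Top view: the green dock is at (208,278) with its white blade running to (216,220). The purple look-alike is at (272,228). The blue case is at (334,168), the jar at (385,130), the tape roll at (355,290), the tape measure at (286,295) and the tray at (417,260). Could be taken for the tool or dock: purple channel (272,228), brush (200,353), saw (478,300). I choose green and check it in a crop.

Run:
```python
from h import *
import pickle
a,b=pickle.load(open('c0.pkl','rb'))
A=a['pixels'][:,:,::-1];B=b['pixels'][:,:,::-1]
f=lambda I,x,y,w,h:cv2.resize(I[y:y+h,x:x+w],(400,300),interpolation=cv2.INTER_CUBIC)
cv2.imwrite('pics/c1.png',np.vstack([np.hstack([f(A,160,210,120,90),f(A,280,110,120,90)]),np.hstack([f(B,325,260,120,90),f(B,240,160,120,90)])]))
for n,(u,v,z) in dict(tip1=(215,219,.012),tip2=(221,219,.012),dk=(193,258,.037)).items(): print(n,at(a,u,v,z))
hsv=cv2.cvtColor(A,cv2.COLOR_BGR2HSV)
def blob(lo,hi,roi,z,n):
    m=cv2.inRange(hsv,lo,hi);k=np.zeros_like(m);x,y,w,h=roi;k[y:y+h,x:x+w]=m[y:y+h,x:x+w]
    P=np.argwhere(k)[:,::-1].astype(float)
    Q=np.array([at(a,*p,z)[:2] for p in P],np.float32);(c,s,an)=cv2.minAreaRect(Q)
    print(n,len(P),'ctr',np.round(c,4),'size',np.round(s,4),'ang',round(an,1),'box',cv2.boxPoints((c,s,an)).round(3).tolist())
blob((60,70,40),(90,255,255),(180,245,60,65),.037,'dock')
blob((100,100,60),(125,255,255),(290,130,90,75),.065,'cover')
blob((22,120,100),(35,255,255),(375,210,85,100),.026,'tray')
blob((0,0,170),(180,60,255),(203,212,24,48),.014,'blade')
blob((18,90,90),(35,255,255),(365,110,40,60),.095,'jar')
blob((18,90,90),(35,255,255),(260,270,50,50),.03,'rule')
```

```text
tip1 [0.5601 0.2329 0.012 ]
tip2 [0.5599 0.2186 0.012 ]
dk [0.467  0.2758 0.037 ]
dock 1180 ctr [0.42   0.2413] size [0.0748 0.0936] ang 80.7 box [[0.36800000071525574, 0.21199999749660492], [0.46000000834465027, 0.19699999690055847], [0.47200000286102295, 0.2709999978542328], [0.3799999952316284, 0.28600001335144043]]
cover 3100 ctr [ 0.6688 -0.0489] size [0.1241 0.1391] ang 2.4 box [[0.6039999723434448, 0.017999999225139618], [0.6100000143051147, -0.12099999934434891], [0.734000027179718, -0.11599999666213989], [0.7279999852180481, 0.023000000044703484]]
tray 664 ctr [ 0.4584 -0.2397] size [0.1322 0.16  ] ang 79.7 box [[0.36800000071525574, -0.28999999165534973], [0.5249999761581421, -0.3190000057220459], [0.5490000247955322, -0.1889999955892563], [0.39100000262260437, -0.1599999964237213]]
blade 226 ctr [0.5167 0.2324] size [0.0132 0.0943] ang 80.1 box [[0.4690000116825104, 0.23399999737739563], [0.5619999766349792, 0.21799999475479126], [0.5640000104904175, 0.23100000619888306], [0.47099998593330383, 0.24699999392032623]]Traceback (most recent call last):
  File "<stdin>", line 18, in <module>
  File "<stdin>", line 12, in blob
cv2.error: OpenCV(4.12.0) /io/opencv/modules/imgproc/src/convhull.cpp:143: error: (-215:Assertion failed) total >= 0 && (depth == CV_32F || depth == CV_32S) in function 'convexHull'
```

View pics/c1.png

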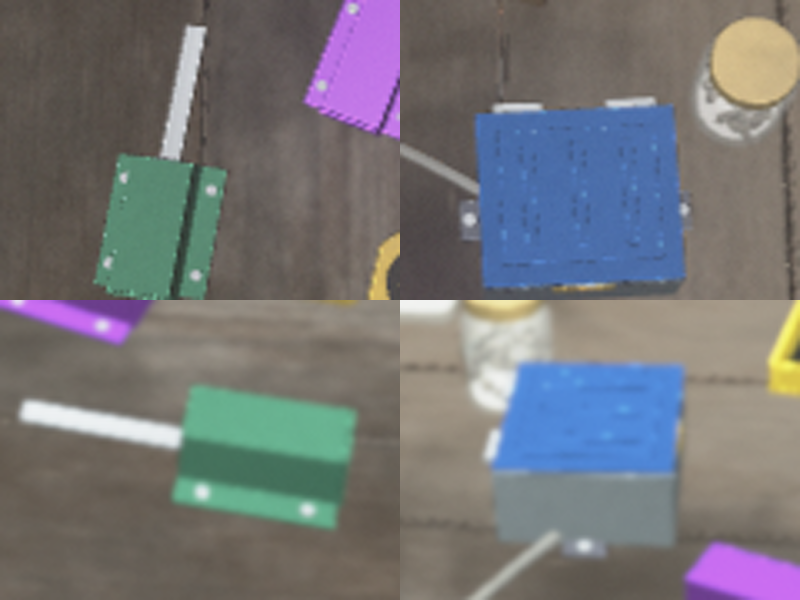

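```bash
python3 -m jog '[[0,0,0,-0.13,0],[0,0,0,-0.13,0],[-3.4,-3.5,1.2,0,0.4],[-3.4,-3.5,1.2,0,0.4],[-3.4,-3.5,1.2,0,0.4],[-3.4,-3.5,1.2,0,0.4],[-3.4,-3.5,1.2,0,0.4],[-3.4,-3.5,1.2,0,0.4],[-3.4,-3.5,1.2,0,0.4],[-3.4,-3.5,1.2,0,0.4]]' 60
cat > to.py <<'E'
import sys;from h import *
s,Rm=st();t=np.array([float(v) for v in sys.argv[1:4]])
print('tool cm',((t-s['ee_pos'])@Rm*100).round(2),'xyaw',np.degrees(np.arctan2(Rm[1,0],Rm[0,0])).round(2))
E
python3 to.py .489 .2374 .025
```

```text
time: 1.1
ee_pos: [0.4805, 0.2499, 0.1146]
eef_rot: [0.075, 0.997, -0.001, -0.002]
ft_force: [1.2, 0.9, 0.0]
width: 0.0526
t 1.1 p [0.4805 0.2499 0.1146] w 0.0526 F [1.2 0.9 0. ]
axes cols
 [[-0.989  0.15  -0.005]
 [ 0.15   0.989 -0.001]
 [ 0.005 -0.001 -1.   ]]
q [-0.66  0.23  0.12  1.81 -0.03  1.11  0.88]
tool cm [-1.07 -1.09  8.96] xyaw 171.37
```

```bash
python3 -m jog '[[-1.1,-1.1,0,0.02,0.5],[0,0,2,0,0.5],[0,0,2,0,0.5],[0,0,2,0,0.5],[0,0,2,0,0.5],[0,0,0.9,0,0.5],[0,0,0,0,0.5],[0,0,0,0,1],[0,0,0,0,1],[0,0,0,0,1]]' 60
python3 to.py .489 .2374 .025
```

```text
time: 2.1
ee_pos: [0.4928, 0.2301, 0.023]
eef_rot: [0.092, 0.996, -0.002, -0.002]
ft_force: [-0.2, 0.4, 0.3]
width: 0.0266
t 2.1 p [0.4928 0.2301 0.023 ] w 0.0266 F [-0.2  0.4  0.3]
axes cols
 [[-0.983  0.183 -0.005]
 [ 0.183  0.983 -0.003]
 [ 0.004 -0.004 -1.   ]]
q [-0.63  0.35  0.13  1.88 -0.05  0.92  0.91]
tool cm [ 0.51  0.64 -0.2 ] xyaw 169.43
```

```bash
python3 -m jog '[[0,0.6,-0.1,0,0.6],[0,0,0,0,0.6],[0,0,0,0,1],[0,0,0,0,1],[0,0,0,0,1],[0,0,0,0,1],[0,0,0,0,1],[0,0,0,0,1],[0,0,0,0,1],[0,0,0,0,1]]' 60
python3 to.py .489 .2374 .025
```

```text
time: 3.1
ee_pos: [0.4949, 0.237, 0.0256]
eef_rot: [0.092, 0.996, -0.001, -0.001]
ft_force: [0.2, -1.1, -0.4]
width: 0.0005
t 3.1 p [0.4949 0.237  0.0256] w 0.0005 F [ 0.2 -1.1 -0.4]
axes cols
 [[-0.983  0.184 -0.003]
 [ 0.184  0.983 -0.001]
 [ 0.003 -0.002 -1.   ]]
q [-0.64  0.35  0.12  1.86 -0.05  0.93  0.9 ]
tool cm [ 0.59 -0.07  0.06] xyaw 169.42
```

Run:
```python
from h import *
a=shot('top');b=shot('side')
f=lambda I,x,y,w,h:cv2.resize(I[y:y+h,x:x+w,::-1],(400,400),interpolation=cv2.INTER_CUBIC)
cv2.imwrite('pics/c2.png',np.hstack([f(a['pixels'],160,200,100,100),f(b['pixels'],320,240,120,120)]))
p=np.array(r.read_state()['ee_pos']);p[2]-=.02;print(px(a,p),px(b,p))
```

```text
[213.1 246.6] [365.8 302.3]
```

View pics/c2.png

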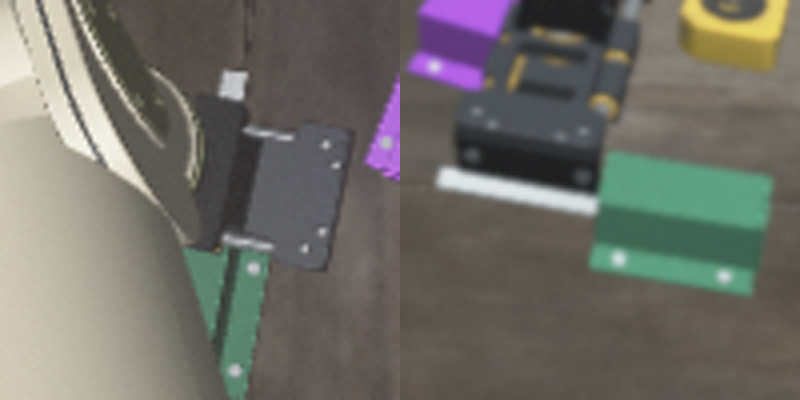

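Run:
```python
from h import *
import pickle
a,b=pickle.load(open('c0.pkl','rb'))
print('top tip now',at(a,218,219.5,.014))
for u,v in((333,292),(333,297),(379,298.5),(379,303.5)): print('side now',at(b,u,v,.012))
print('side0 tip',at(b,331.5,294,.012),at(b,379,301,.012))
print('exp tip px',px(b,[.563,.2245,.012]),px(b,[.471,.2404,.012]))
```

```text
top tip now [0.5585 0.2253 0.014 ]
side now [0.5609 0.2202 0.012 ]
side now [0.5597 0.2342 0.012 ]
side now [0.4695 0.231  0.012 ]
side now [0.4694 0.2447 0.012 ]
side0 tip [0.5634 0.2261 0.012 ] [0.4695 0.2379 0.012 ]
exp tip px [331.8 293.4] [378.2 301.9]
```

Run:
```python
from h import *
b=shot('side')
I=b['pixels'][:,:,::-1].copy()
J=cv2.resize(I[180:330,300:450],(600,600),interpolation=cv2.INTER_CUBIC)
s=r.read_state();Rm=R.from_quat(s['eef_rot']).as_matrix();p=np.array(s['ee_pos'])
for q,c in(([0,0,.022],(0,0,255)),([.0,0,0],(0,255,0)),([.0375,.095,-.048],(255,0,255)),([-.0375,.095,-.048],(255,0,255)),([.0375,-.095,-.048],(0,255,255)),([-.0375,-.095,-.048],(0,255,255))):
    u=(px(b,p+Rm@np.array(q))-[300,180])*4;cv2.circle(J,tuple(int(v) for v in u),3,c,-1)
cv2.imwrite('pics/c3.png',J)
```

```text
(no output)
```

View pics/c3.png

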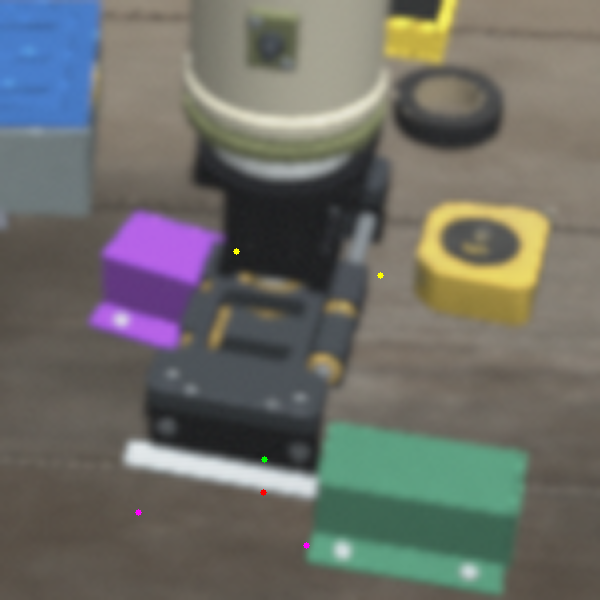

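Run:
```python
from h import *
import pickle
a,b=pickle.load(open('c0.pkl','rb'))
for z in(.06,.08,.1,.12,.14): print(z,'near top',at(b,357,279,z),'near bot',at(b,358,294,z),'far edge top view',at(a,246,250,z),'front/back',at(a,243,231.5,z),at(a,240,266,z))
p0=[.2637,.5663,.2139]
print(px(a,p0),px(b,p0),px(b,[.2637,.5663,.192]))
q=b['pixels'][330:,500:,::-1]
cv2.imwrite('pics/c4.png',cv2.resize(q,None,fx=4,fy=4,interpolation=cv2.INTER_CUBIC))
```

```text
0.06 near top [0.5139 0.2308 0.06  ] near bot [0.5103 0.2714 0.06  ] far edge top view [0.4824 0.1514 0.06  ] front/back [0.5243 0.1587 0.06  ] [0.4468 0.1643 0.06  ]
0.08 near top [0.5135 0.2528 0.08  ] near bot [0.5099 0.2921 0.08  ] far edge top view [0.481  0.1485 0.08  ] front/back [0.5221 0.1557 0.08  ] [0.4461 0.1613 0.08  ]
0.1 near top [0.513  0.2747 0.1   ] near bot [0.5096 0.3128 0.1   ] far edge top view [0.4797 0.1457 0.1   ] front/back [0.52   0.1528 0.1   ] [0.4455 0.1582 0.1   ]
0.12 near top [0.5126 0.2967 0.12  ] near bot [0.5092 0.3335 0.12  ] far edge top view [0.4783 0.1429 0.12  ] front/back [0.5178 0.1498 0.12  ] [0.4448 0.1551 0.12  ]
0.14 near top [0.5121 0.3186 0.14  ] near bot [0.5089 0.3542 0.14  ] far edge top view [0.477 0.14  0.14 ] front/back [0.5157 0.1468 0.14  ] [0.4441 0.152  0.14  ]
[  8.3 365.5] [558.2 383.9] [553.3 395. ]
```

View pics/c4.png

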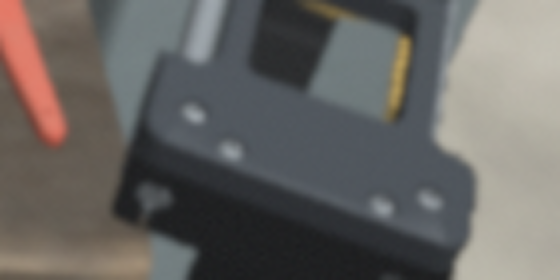

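The blade was missed: the fingers are shut and the blade has not moved. Before retrying I'll raise a little, open and look at where the fingers really are.

```bash
python3 -m jog '[[0,0,-1,0,1],[0,0,-1,0,1],[0,0,0,0,0.3],[0,0,0,0,0.3],[0,0,0,0,0.3],[0,0,0,0,0.3],[0,0,0,0,0.3],[0,0,0,0,0.3],[0,0,0,0,0.3],[0,0,0,0,0.3]]' 60
python3 - <<'E'
from h import *
a=shot('top');b=shot('side');s,Rm=st();p=np.array(s['ee_pos'])
out=[]
for c,x,y in((b,310,200),(a,170,190)):
    J=cv2.resize(c['pixels'][y:y+100,x:x+100,::-1],(400,400),interpolation=cv2.INTER_CUBIC)
    for q,col in(([0,.03,.022],(0,0,255)),([0,-.03,.022],(0,0,255)),([0,0,0],(0,255,0)),([0,.0,.022],(255,255,0))):
        u=(px(c,p+Rm@np.array(q))-[x,y])*4;cv2.circle(J,tuple(int(v) for v in u),3,col,-1)
    out.append(J)
cv2.imwrite('pics/c5.png',np.hstack(out))
E
```

```text
time: 4.25
ee_pos: [0.495, 0.2371, 0.0475]
eef_rot: [0.092, 0.996, -0.001, -0.001]
ft_force: [0.6, -0.3, 0.1]
width: 0.0558
t 4.35 p [0.495  0.2371 0.0475] w 0.0589 F [-0.   0.5  0.2]
axes cols
 [[-0.983  0.184 -0.003]
 [ 0.184  0.983 -0.001]
 [ 0.002 -0.002 -1.   ]]
q [-0.64  0.32  0.13  1.85 -0.05  0.97  0.9 ]
```

View pics/c5.png

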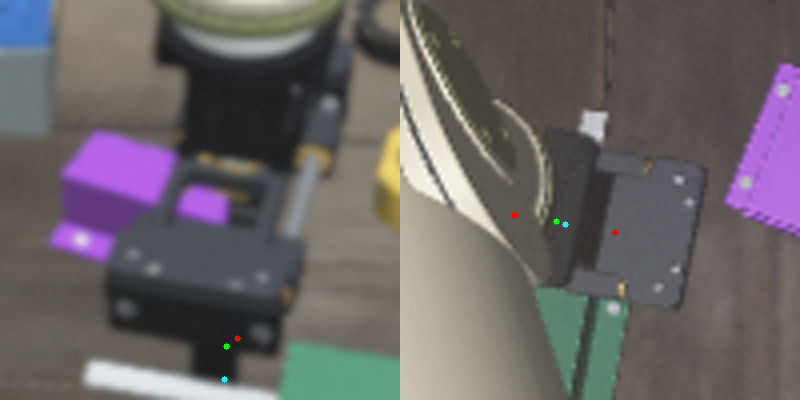

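```bash
python3 -m jog '[[0.3,0,1,0,0.5],[0,0,1,0,0.5],[0,0,0,0,0.5],[0,0,0.3,0,0.5],[0,0,0.3,0,0.5],[0,0,0,0,0.5],[0,0,0,0,0.5],[0,0,0,0,0.5],[0,0,0,0,0.5],[0,0,0,0,0.5]]' 60
python3 - <<'E'
from h import *
b=shot('side');s,Rm=st();p=np.array(s['ee_pos'])
for z in(.0255,.04,.05,.058):print(z,at(b,364.3,294,z))
J=cv2.resize(b['pixels'][220:345,290:440,::-1],None,fx=5,fy=5,interpolation=cv2.INTER_CUBIC)
w=s['width']/2
for q,col in(([0,w,.022],(0,0,255)),([0,-w,.022],(0,0,255)),([0,0,0],(0,255,0)),([0,w+.015,.022],(255,255,0))):
    u=(px(b,p+Rm@np.array(q))-[290,220])*5;cv2.circle(J,tuple(int(v) for v in u),3,col,-1)
cv2.imwrite('pics/c6.png',J)
E
```

```text
time: 5.35
ee_pos: [0.4916, 0.2376, 0.019]
eef_rot: [0.092, 0.996, -0.001, -0.001]
ft_force: [0.9, -0.6, 0.1]
width: 0.0435
t 5.4 p [0.4917 0.2376 0.019 ] w 0.0434 F [ 0.1  0.5 -0.3]
axes cols
 [[-0.983  0.184 -0.003]
 [ 0.184  0.983 -0.001]
 [ 0.003 -0.002 -1.   ]]
q [-0.64  0.36  0.12  1.88 -0.05  0.91  0.9 ]
0.0255 [0.4987 0.2347 0.0255]
0.04 [0.4987 0.2498 0.04  ]
0.05 [0.4987 0.2601 0.05  ]
0.058 [0.4987 0.2684 0.058 ]
```

View pics/c6.png

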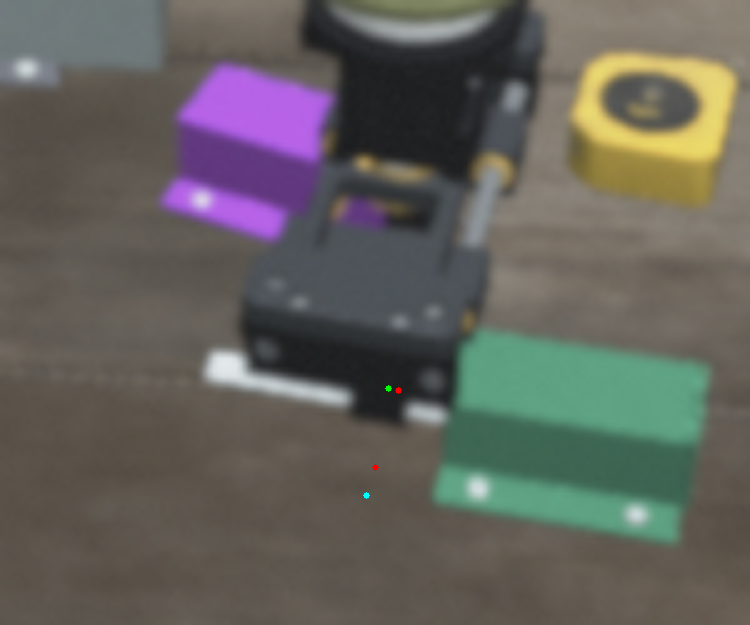

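The picture shows the near fingertip at about z = 0.03, while the state would put it at −0.003. So the real tool sits a few cm higher than reported. I'll probe downwards for contact in small steps.

```bash
python3 -m jog '[[0,0,0.5,0,0.5],[0,0,0.5,0,0.5],[0,0,0.5,0,0.5],[0,0,0.3,0,0.5],[0,0,0,0,0.5],[0,0,0.3,0,0.5],[0,0,0,0,0.5],[0,0,0.2,0,0.5],[0,0,0,0,0.5],[0,0,0,0,0.5]]' 60
```

```text
time: 6.4
ee_pos: [0.4914, 0.2376, -0.0063]
eef_rot: [0.092, 0.996, -0.001, -0.001]
ft_force: [-0.1, 0.7, -0.4]
width: 0.0435
```

```bash
python3 -m jog '[[0,0,0.2,0,0.5],[0,0,0,0,0.5],[0,0,0.2,0,0.5],[0,0,0,0,0.5],[0,0,0.2,0,0.5],[0,0,0,0,0.5],[0,0,0,0,0.5],[0,0,0,0,0.5],[0,0,0,0,0.5],[0,0,0,0,0.5]]' 60
python3 - <<'E'
from h import *
b=shot('side');s=r.read_state();print(s['ft_force'])
I=b['pixels'].astype(int)
for u in (363,365,367): print(u,[int(v) for v in I[296:322,u].sum(1)])
E
```

```text
time: 7.4
ee_pos: [0.4931, 0.2383, -0.0074]
eef_rot: [0.092, 0.996, 0.0, -0.0]
ft_force: [-1.2, -1.2, 4.1]
width: 0.0435
[-0.43728807 -0.94155448  4.50757863]
363 [235, 189, 157, 149, 130, 115, 94, 96, 99, 96, 100, 101, 99, 94, 94, 94, 100, 131, 184, 224, 241, 243, 248, 253, 254, 253]
365 [249, 206, 167, 152, 139, 118, 106, 95, 98, 96, 99, 95, 97, 101, 103, 99, 102, 117, 157, 211, 240, 248, 250, 251, 255, 254]
367 [318, 255, 186, 155, 145, 131, 111, 105, 97, 97, 92, 99, 92, 99, 102, 98, 101, 106, 142, 198, 236, 247, 250, 251, 253, 254]
```

Contact at reported z = −0.0075, so real z ≈ reported + 0.029. I'll lift 3 mm and close on the blade.

```bash
python3 -m jog '[[0,0,-0.3,0,0.5],[0,0,0,0,0.5],[0,0,0,0,1],[0,0,0,0,1],[0,0,0,0,1],[0,0,0,0,1],[0,0,0,0,1],[0,0,0,0,1],[0,0,0,0,1],[0,0,0,0,1]]' 60; python3 to.py .489 .2374 -.0045
```

```text
time: 8.45
ee_pos: [0.4926, 0.2381, -0.0051]
eef_rot: [0.092, 0.996, -0.0, -0.001]
ft_force: [-0.1, -0.2, 0.2]
width: 0.0121
t 8.45 p [ 0.4926  0.2381 -0.0051] w 0.0121 F [-0.1 -0.2  0.2]
axes cols
 [[-0.983  0.184 -0.002]
 [ 0.184  0.983  0.   ]
 [ 0.002 -0.    -1.   ]]
q [-0.63  0.4   0.12  1.89 -0.06  0.86  0.9 ]
tool cm [ 0.34 -0.13 -0.06] xyaw 169.39
```

```bash
python3 -m jog '[[0,0,0,0,1],[-1,0,-0.1,0,1],[-1.5,0,0,0,1],[-1.5,0,0,0,1],[-1.5,0,0,0,1],[-1.5,0,0,0,1],[-1.5,0,0,0,1],[-1.5,0,0,0,1],[-1.5,0,0,0,1],[0,0,0,0,1]]' 60; python3 to.py .489 .2374 -.0045
```

```text
time: 9.45
ee_pos: [0.6146, 0.2134, -0.005]
eef_rot: [0.092, 0.996, -0.001, -0.0]
ft_force: [0.5, -0.1, -0.6]
width: 0.0123
t 9.45 p [ 0.6146  0.2134 -0.005 ] w 0.0123 F [ 0.5 -0.1 -0.6]
axes cols
 [[-0.983  0.184 -0.001]
 [ 0.184  0.983 -0.002]
 [ 0.001 -0.002 -1.   ]]
q [-0.51  0.58  0.14  1.6  -0.09  0.96  1.05]
tool cm [12.78  0.05 -0.04] xyaw 169.4
```

```bash
python3 -m jog '[[0,0,0.1,0,0.6],[0,0,0,0,0.6],[0,0,0,0,0.6],[0,0,-2,0,0.5],[0,0,-3,0,0.5],[0,-4,-4,0,0.5],[0,-4,-2,0,0.5],[0,-4,0,0,0.5],[0,-4,0,0,0.5],[0,0,0,0,0.5]]' 60
python3 - <<'E'
from h import *
a=shot('top');b=shot('side');st()
for c,n,(x,y,w,h) in((a,'t',(170,150,140,130)),(b,'s',(260,230,160,120))):
    hsv=cv2.cvtColor(c['pixels'],cv2.COLOR_RGB2HSV)
    m=cv2.inRange(hsv,(0,130,60),(9,255,255))|cv2.inRange(hsv,(172,130,60),(180,255,255))
    w_=cv2.inRange(hsv,(0,0,165),(180,60,255))
    for mm,z,nm in((m,.024 if n=='t' else .02,'red'),(w_,.014,'blade')):
        k=np.zeros_like(mm);k[y:y+h,x:x+w]=mm[y:y+h,x:x+w]
        cnt,L,S,C=cv2.connectedComponentsWithStats(k)
        for i in range(1,cnt):
            if S[i,4]>60:
                P=np.argwhere(L==i)[:,::-1];Q=np.array([at(c,*map(float,p),z)[:2] for p in P],np.float32)
                (ce,s,an)=cv2.minAreaRect(Q);print(n,nm,S[i].tolist(),np.round(ce,4),np.round(s,4),round(an,1))
J=[cv2.resize(c['pixels'][y:y+120,x:x+160,::-1],(400,300)) for c,x,y in((a,170,150),(b,260,230))]
cv2.imwrite('pics/c7.png',np.hstack(J))
E
```

```text
time: 10.45
ee_pos: [0.5816, 0.0596, 0.1041]
eef_rot: [0.088, 0.996, -0.0, -0.001]
ft_force: [-0.3, 0.2, 0.6]
width: 0.0436
t 10.55 p [0.5819 0.0656 0.1037] w 0.0434 F [0.5 2.1 0.2]
axes cols
 [[-0.985  0.17  -0.003]
 [ 0.17   0.985  0.002]
 [ 0.003  0.002 -1.   ]]
q [-0.36  0.33  0.2   1.71 -0.08  1.11  1.27]
t red [210, 207, 16, 37, 326] [0.5443 0.2242] [0.0243 0.0838] 79.0
t blade [233, 150, 77, 130, 8465] [0.5727 0.1016] [0.1855 0.3113] 89.5
t blade [221, 168, 12, 38, 194] [0.6389 0.2076] [0.0127 0.0919] 79.6
s red [320, 282, 44, 23, 674] [0.5448 0.2297] [0.0439 0.0877] 79.1
s blade [260, 230, 27, 23, 84] [0.7094 0.069 ] [0.0953 0.0088] 63.0
s blade [272, 278, 48, 14, 302] [0.6384 0.2072] [0.0186 0.0966] 79.5
```

```bash
python3 -m jog '[[1,3.7,0,0.01,0.4],[1,3.7,0,0,0.4],[1,3.7,0,0,0.4],[1,3.7,0,0,0.4],[0,0,1,0,0.4],[0,0,1,0,0.4],[0,0,1,0,0.4],[0,0,0,0,0.4],[0,0,0,0,0.4],[0,0,0,0,0.4]]' 60; python3 to.py .566 .2205 -.0045
```

```text
time: 11.55
ee_pos: [0.5639, 0.2336, 0.0703]
eef_rot: [0.085, 0.996, 0.002, -0.004]
ft_force: [-0.5, -0.2, -0.4]
width: 0.0522
t 11.55 p [0.5639 0.2336 0.0703] w 0.0522 F [-0.5 -0.2 -0.4]
axes cols
 [[-0.985  0.17  -0.007]
 [ 0.17   0.985  0.005]
 [ 0.007  0.004 -1.   ]]
q [-0.56  0.42  0.12  1.67 -0.07  1.06  0.98]
tool cm [-0.48 -1.28  7.48] xyaw 170.2
```

```bash
python3 -m jog '[[-0.5,-1.2,0,0.01,0.4],[0,0,0,0,0.4],[0,0,2,0,0.4],[0,0,2,0,0.4],[0,0,2,0,0.4],[0,0,0.8,0,0.4],[0,0,0,0,0.4],[0,0,0,0,0.4],[0,0,0,0,0.4],[0,0,0,0,0.4]]' 60; python3 to.py .566 .2205 -.0045
```

```text
time: 12.55
ee_pos: [0.5722, 0.2164, 0.0065]
eef_rot: [0.095, 0.995, 0.004, 0.001]
ft_force: [-0.6, 0.1, -0.4]
width: 0.0524
t 12.55 p [0.5722 0.2164 0.0065] w 0.0524 F [-0.6  0.1 -0.4]
axes cols
 [[-0.982  0.189  0.003]
 [ 0.189  0.982  0.008]
 [-0.001  0.008 -1.   ]]
q [-0.53  0.49  0.13  1.71 -0.08  0.94  1.01]
tool cm [0.69 0.27 1.1 ] xyaw 169.12
```

```bash
python3 -m jog '[[0.6,0.3,0.3,0,0.4],[0,0,0.3,0,0.4],[0,0,0.3,0,0.4],[0,0,0,0,0.4],[0,0,0,0,1],[0,0,0,0,1],[0,0,0,0,1],[0,0,0,0,1],[0,0,0,0,1],[0,0,0,0,1]]' 60; python3 to.py .566 .2205 -.0045
```

```text
time: 13.55
ee_pos: [0.5671, 0.2216, -0.002]
eef_rot: [0.095, 0.995, 0.005, 0.002]
ft_force: [-0.1, -0.4, -1.1]
width: 0.0234
t 13.55 p [ 0.5671  0.2216 -0.002 ] w 0.0234 F [-0.1 -0.4 -1.1]
axes cols
 [[-0.982  0.188  0.004]
 [ 0.188  0.982  0.009]
 [-0.003  0.01  -1.   ]]
q [-0.54  0.5   0.12  1.73 -0.08  0.91  1.  ]
tool cm [ 0.09 -0.13  0.25] xyaw 169.14
```

```bash
python3 -m jog '[[0,0,-1,0,1],[0,0,-3,-0.08,1],[0,0,-3,-0.08,1],[0,0,-2,-0.08,1],[2,-3.5,0,0,1],[2,-3.5,0,0,1],[2,-3.5,0,0,1],[2,-3.5,0,0,1],[2,-3.5,0,0,1],[2,-3.5,0,0,1]]' 60; python3 to.py .44 -.057 .041
```

```text
time: 14.55
ee_pos: [0.458, 0.0019, 0.0949]
eef_rot: [-0.034, 0.999, 0.006, 0.005]
ft_force: [0.8, -1.4, -0.8]
width: 0.0232
t 14.55 p [0.458  0.0019 0.0949] w 0.0232 F [ 0.8 -1.4 -0.8]
axes cols
 [[-0.998 -0.069  0.01 ]
 [-0.069  0.998  0.012]
 [-0.011  0.011 -1.   ]]
q [-0.29  0.06  0.2   2.05 -0.03  1.02  1.56]
tool cm [ 2.26 -5.82  5.3 ] xyaw -176.07
```

```bash
python3 -m jog '[[1,-3,0,0.02,1],[1,-2,0,0,1],[0,0,0,0,1],[0,0,0,0,1],[0,0,1.5,0,1],[0,0,1.5,0,1],[0,0,1,0,1],[0,0,0,0,1],[0,0,0,0,1],[0,0,0,0,1]]' 60; python3 to.py .44 -.057 .041
python3 - <<'E'
from h import *
a=shot('top');b=shot('side');s,Rm=st()
J=[cv2.resize(a['pixels'][130:250,270:390,::-1],(400,400),interpolation=cv2.INTER_CUBIC),cv2.resize(b['pixels'][150:270,250:370,::-1],(400,400),interpolation=cv2.INTER_CUBIC)]
cv2.imwrite('pics/c8.png',np.hstack(J))
for c,x,y,w,h in((a,270,170,110,100),(b,280,170,100,120)):
    hsv=cv2.cvtColor(c['pixels'],cv2.COLOR_RGB2HSV)
    k=np.zeros(hsv.shape[:2],np.uint8);k[y:y+h,x:x+w]=cv2.inRange(hsv,(0,0,150),(180,60,255))[y:y+h,x:x+w]
    n,L,S,C=cv2.connectedComponentsWithStats(k)
    for i in range(1,n):
        if S[i,4]>40: print(S[i].tolist(),C[i].round(1))
E
```

```text
time: 15.55
ee_pos: [0.4416, -0.0515, 0.0582]
eef_rot: [-0.022, 1.0, 0.007, 0.008]
ft_force: [-0.8, -0.6, -1.2]
width: 0.0237
t 15.55 p [ 0.4416 -0.0515  0.0582] w 0.0237 F [-0.8 -0.6 -1.2]
axes cols
 [[-0.999 -0.045  0.017]
 [-0.045  0.999  0.014]
 [-0.017  0.013 -1.   ]]
q [-0.22  0.08  0.25  2.12 -0.04  0.93  1.68]
tool cm [ 0.22 -0.56  1.71] xyaw -177.43
t 15.65 p [ 0.4417 -0.0516  0.0582] w 0.0237 F [-0.6 -0.2 -0.2]
axes cols
 [[-0.999 -0.045  0.017]
 [-0.045  0.999  0.014]
 [-0.018  0.013 -1.   ]]
q [-0.22  0.08  0.25  2.12 -0.04  0.93  1.68]
[330, 214, 8, 19, 111] [334.1 222.3]
[320, 232, 9, 38, 286] [324.3 251.9]
[329, 233, 51, 37, 1629] [353.5 252.6]
[280, 170, 73, 14, 748] [318.5 174.9]
[323, 185, 57, 47, 1688] [353.3 203.5]
[289, 212, 33, 2, 46] [304.4 212.5]
[290, 231, 11, 5, 43] [295.  233.3]
```

View pics/c8.png

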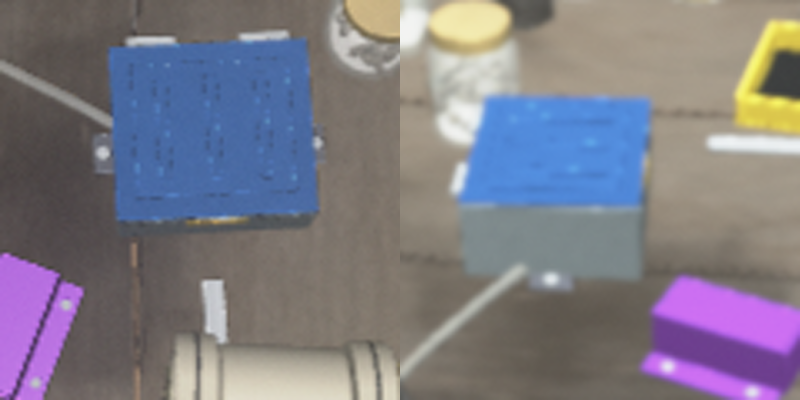

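```bash
cat > tri.py <<'E'
from h import *
def tri(a,b,pa,pb):
    o1,d1=ray(a,*pa);o2,d2=ray(b,*pb)
    k=np.linalg.lstsq(np.c_[d1,-d2],o2-o1,rcond=None)[0]
    A,B=o1+d1*k[0],o2+d2*k[1];return ((A+B)/2).round(4),np.linalg.norm(A-B).round(4)
E
python3 - <<'E'
from tri import *
import pickle
a,b=pickle.load(open('c0.pkl','rb'))
print('tip',tri(a,b,(333.9,214.5),(342.3,192.8)))
print('blade root top', at(a,335.2,231,.07),at(a,333.9,214.5,.07))
print('strip',at(a,326.4,196,.052),at(a,343.5,195.5,.052))
print('hinge-corner', tri(a,b,(334,168),(334,168)))
s=r.read_state();p=np.array(s['ee_pos']);print(p)
for c,q in((b,(444,189)),(b,(395,211.5))):pass
E
```

```text
tip (array([ 0.5601, -0.0476,  0.0753]), np.float64(0.0026))
blade root top [ 0.5219 -0.05    0.07  ] [ 0.5595 -0.0478  0.07  ]
strip [ 0.6056 -0.0321  0.052 ] [ 0.6064 -0.0718  0.052 ]
hinge-corner (array([ 0.6128, -0.0434,  0.1534]), np.float64(0.0668))
[ 0.44173597 -0.05160594  0.05823765]
```

```bash
python3 -m jog '[[0,-0.5,0.6,0,1],[0,0,0.6,0,1],[0,0,0.5,0,1],[0,0,0.2,0,1],[-1,0,0,0,1],[-1,0,0,0,1],[0,0,0,0,1],[0,0,0,0,1],[0,0,0,0,1],[0,0,0,0,1]]' 60; python3 to.py .4715 -.0565 .0387
```

```text
time: 16.65
ee_pos: [0.4651, -0.0559, 0.0385]
eef_rot: [-0.022, 1.0, 0.007, 0.009]
ft_force: [0.8, 0.3, -1.3]
width: 0.0236
t 16.65 p [ 0.4651 -0.0559  0.0385] w 0.0236 F [ 0.8  0.3 -1.3]
axes cols
 [[-0.999 -0.045  0.018]
 [-0.044  0.999  0.014]
 [-0.019  0.013 -1.   ]]
q [-0.21  0.16  0.26  2.08 -0.07  0.89  1.71]
tool cm [-0.64 -0.08 -0.01] xyaw -177.46
```

```bash
cat > tip.py <<'E'
from tri import *
a=shot('top');b=shot('side');e=[]
for c,x,y,w,h,ax in((a,318,199,35,35,1),(b,318,170,60,60,0)):
    k=cv2.inRange(cv2.cvtColor(c['pixels'],cv2.COLOR_RGB2HSV)[y:y+h,x:x+w],(0,0,140),(180,50,255))
    P=np.argwhere(k)[:,::-1]+[x,y]; m=P[:,ax].min(); Q=P[P[:,ax]<=m+1]; print(len(P),m,Q.mean(0),len(Q)); q=Q.mean(0);q[ax]=m-.3;e.append(q)
print(tri(a,b,*e),r.read_state()['ee_pos'])
E
python3 tip.py
```

```text
467 205 [335.  205.5] 14
2275 318 [318.5 177.9] 20
(array([ 0.5975, -0.0483,  0.1099]), np.float64(0.0436)) [ 0.46504532 -0.05596152  0.03849724]
```

```bash
python3 -m jog '[[-0.7,0,0,0,1],[-0.7,0,0,0,1],[-0.7,0,0,0,1],[-0.7,0,0,0,1],[-0.5,0,0,0,1],[-0.5,0,0,0,1],[0,0,0,0,1],[0,0,0,0,1],[0,0,0,0,1],[0,0,0,0,1]]' 60; python3 to.py .507 -.0545 .0387
```

```text
time: 17.75
ee_pos: [0.5065, -0.054, 0.0392]
eef_rot: [-0.022, 1.0, 0.007, 0.009]
ft_force: [-0.8, -0.2, -0.2]
width: 0.0238
t 17.75 p [ 0.5065 -0.054   0.0392] w 0.0238 F [-0.8 -0.2 -0.2]
axes cols
 [[-0.999 -0.045  0.018]
 [-0.045  0.999  0.014]
 [-0.019  0.013 -1.   ]]
q [-0.2   0.25  0.26  1.98 -0.1   0.91  1.72]
tool cm [-0.05 -0.05  0.05] xyaw -177.45
```

```bash
python3 -m jog '[[0,0,-0.5,0,1],[0,0,-0.5,0,1],[0,0,-0.5,0,1],[0,0,-0.5,0,1],[0,0,-0.5,0,1],[0,0,-0.5,0,1],[0,0,-0.5,0,1],[0,0,-0.5,0,1],[0,0,0,0,1],[0,0,0,0,1]]' 60; python3 to.py .507 -.0545 .0387
python3 - <<'E'
from h import *
b=shot('side');cv2.imwrite('pics/c9.png',cv2.resize(b['pixels'][120:260,240:440,::-1],(800,560),interpolation=cv2.INTER_CUBIC))
E
```

```text
time: 18.75
ee_pos: [0.5043, -0.0546, 0.0825]
eef_rot: [-0.022, 1.0, 0.007, 0.008]
ft_force: [0.6, -0.5, -4.1]
width: 0.0235
t 18.75 p [ 0.5043 -0.0546  0.0825] w 0.0235 F [ 0.6 -0.5 -4.1]
axes cols
 [[-0.999 -0.045  0.016]
 [-0.044  0.999  0.014]
 [-0.017  0.014 -1.   ]]
q [-0.21  0.18  0.26  1.95 -0.07  1.    1.7 ]
tool cm [-0.19 -0.06  4.38] xyaw -177.45
```

View pics/c9.png

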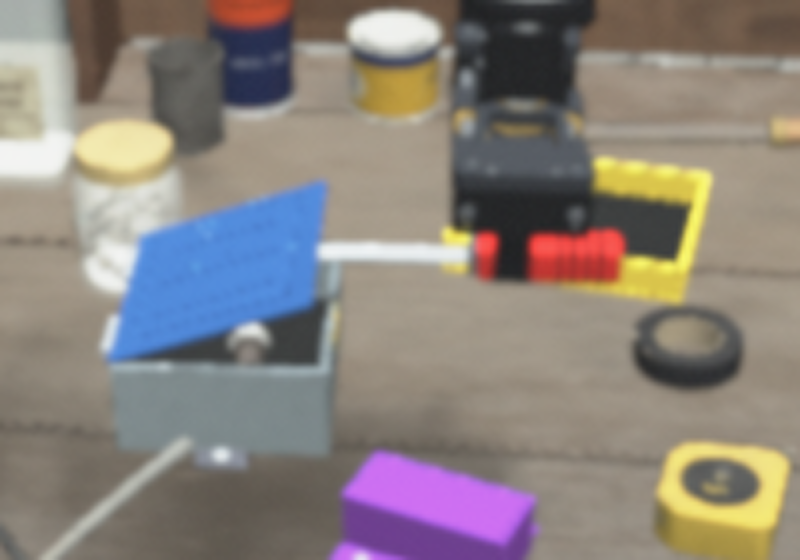

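The cover is lifting: it sits at about 20°, the blade is level, and Fz is −4 N. The plug's hexagon shows at crop (250,340). I'll continue up and forward.

```bash
python3 -m jog '[[0,0,-0.7,0,1],[0,0,-0.7,0,1],[-0.5,0,-0.7,0,1],[-0.5,0,-0.7,0,1],[-0.6,0,-0.7,0,1],[-0.6,0,-0.7,0,1],[-0.7,0,-0.7,0,1],[-0.8,0,-0.6,0,1],[-0.8,0,0,0,1],[-0.8,0,0,0,1]]' 60; python3 to.py .637 -.0545 .138
```

```text
time: 19.8
ee_pos: [0.5597, -0.0529, 0.1433]
eef_rot: [-0.022, 1.0, 0.007, 0.007]
ft_force: [-3.3, -0.5, -1.0]
width: 0.0233
t 19.8 p [ 0.5597 -0.0529  0.1433] w 0.0233 F [-3.3 -0.5 -1. ]
axes cols
 [[-0.999 -0.045  0.014]
 [-0.044  0.999  0.014]
 [-0.015  0.014 -1.   ]]
q [-0.21  0.24  0.27  1.75 -0.08  1.15  1.7 ]
tool cm [-7.71 -0.51  0.64] xyaw -177.45
```

```bash
python3 -m jog '[[-0.8,0,0,0,1],[-0.9,0,0,0,1],[-0.9,0,0,0,1],[-0.9,0,0,0,1],[-0.9,0,0,0,1],[-0.9,0,0,0,1],[-0.8,0,0,0,1],[-0.8,0,0,0,1],[0,0,0,0,1],[0,0,0,0,1]]' 60; python3 to.py .64 -.0495 .143
```

```text
time: 20.8
ee_pos: [0.6362, -0.0497, 0.143]
eef_rot: [-0.022, 1.0, 0.007, 0.007]
ft_force: [-2.3, 0.1, -0.6]
width: 0.0236
t 20.8 p [ 0.6362 -0.0497  0.143 ] w 0.0236 F [-2.3  0.1 -0.6]
axes cols
 [[-0.999 -0.045  0.014]
 [-0.045  0.999  0.014]
 [-0.014  0.013 -1.   ]]
q [-0.19  0.4   0.27  1.54 -0.13  1.2   1.72]
tool cm [-0.38  0.    0.01] xyaw -177.45
```

```bash
python3 -m jog '[[-0.4,0,0,0,1],[-0.4,0,0,0,1],[0,0,0,0,1],[0,0,0,0,1],[2,0,0,0,1],[3,0,0,0,1],[3,0,0,0,1],[3,0,0,0,1],[3,0,0,0,1],[3,0,0,0,1]]' 60; python3 to.py .56 .215 .143
python3 - <<'E'
from h import *
b=shot('side');a=shot('top')
J=[cv2.resize(c['pixels'][y:y+120,x:x+120,::-1],(400,400),interpolation=cv2.INTER_CUBIC) for c,x,y in((a,280,90),(b,240,120))]
cv2.imwrite('pics/c10.png',np.hstack(J))
E
```

```text
time: 21.8
ee_pos: [0.4743, -0.0565, 0.1414]
eef_rot: [-0.023, 1.0, 0.007, 0.012]
ft_force: [-0.5, -0.5, -0.7]
width: 0.0232
t 21.8 p [ 0.4743 -0.0565  0.1414] w 0.0232 F [-0.5 -0.5 -0.7]
axes cols
 [[-0.999 -0.046  0.024]
 [-0.046  0.999  0.014]
 [-0.024  0.013 -1.   ]]
q [-0.23  0.04  0.27  1.97 -0.03  1.11  1.67]
tool cm [-9.81 26.72  0.41] xyaw -177.35
```

```bash
python3 -m jog '[[0,3.3,0,0,1],[0,3.3,0,0,1],[-1,3.3,0,0,1],[-1,3.3,0,0,1],[-1.5,3.3,1,0,1],[-1.5,3.3,1,0,1],[-1.5,3,2,0,1],[-1.5,1.5,2,0,1],[0,0,2,0,1],[0,0,0,0,1]]' 60; python3 to.py .56 .215 -.002
```

```text
time: 22.9
ee_pos: [0.5558, 0.205, 0.0721]
eef_rot: [-0.021, 0.999, 0.012, 0.022]
ft_force: [-0.7, 0.3, -0.5]
width: 0.0235
t 22.9 p [0.5558 0.205  0.0721] w 0.0235 F [-0.7  0.3 -0.5]
axes cols
 [[-0.998 -0.043  0.044]
 [-0.042  0.999  0.025]
 [-0.045  0.023 -0.999]]
q [-0.48  0.34  0.07  1.77 -0.03  0.99  1.21]
tool cm [-0.13  0.81  7.44] xyaw -177.58
```

```bash
python3 -m jog '[[0,0.8,1.5,0,1],[0,0,1.5,0,1],[0,0,1.5,0,1],[0,0,1,0,1],[0,0,0.5,0,1],[0,0,0.3,0,1],[0,0,0.2,0,1],[0,0,0,0,1],[0,0,0,0,1],[0,0,0,0,1]]' 60; python3 to.py .56 .215 -.002
```

```text
time: 23.9
ee_pos: [0.5614, 0.2147, 0.006]
eef_rot: [-0.02, 0.999, 0.013, 0.025]
ft_force: [0.2, -0.3, -1.0]
width: 0.0237
t 23.9 p [0.5614 0.2147 0.006 ] w 0.0237 F [ 0.2 -0.3 -1. ]
axes cols
 [[-0.998 -0.041  0.05 ]
 [-0.039  0.999  0.027]
 [-0.051  0.025 -0.998]]
q [-0.49  0.44  0.06  1.79 -0.04  0.86  1.2 ]
tool cm [0.18 0.01 0.8 ] xyaw -177.74
```

```bash
python3 -m jog '[[0,0,0.2,0,1],[0,0,0,0,1],[0,0,0.2,0,1],[0,0,0,0,1],[0,0,0.2,0,1],[0,0,0,0,1],[0,0,0,0,1],[0,0,0,0,1],[0,0,0,0,1],[0,0,0,0,1]]' 8; python3 to.py .56 .215 -.002
```

```text
time: 24.9
ee_pos: [0.5623, 0.2152, 0.0004]
eef_rot: [-0.02, 0.999, 0.013, 0.026]
ft_force: [0.6, -0.7, -0.3]
width: 0.0239
t 24.9 p [5.623e-01 2.152e-01 4.000e-04] w 0.0239 F [ 0.6 -0.7 -0.3]
axes cols
 [[-0.998 -0.041  0.051]
 [-0.04   0.999  0.028]
 [-0.052  0.026 -0.998]]
q [-0.49  0.45  0.06  1.79 -0.04  0.84  1.2 ]
tool cm [ 0.25 -0.02  0.23] xyaw -177.73
```

Release, rise and look.

```bash
python3 -m jog '[[0,0,0.1,0,0.7],[0,0,0.0,0,0.6],[0,0,0,0,0.5],[0,0,0,0,0.5],[0,0,-2,0,0.5],[0,0,-4,0,0.5],[0,0,-4,0,0.5],[0,0,-3,0,0.3],[0,0,0,0,0.3],[0,0,0,0,0.3]]' 8
python3 - <<'E'
from h import *
import pickle
a=shot('top');b=shot('side');st()
pickle.dump((a,b),open('c1.pkl','wb'))
A=cv2.resize(a['pixels'][100:220,280:400,::-1],(400,400),interpolation=cv2.INTER_CUBIC)
B=cv2.resize(b['pixels'][120:320,240:440,::-1],(400,400),interpolation=cv2.INTER_CUBIC)
cv2.imwrite('pics/c11.png',np.hstack([A,B]))
E
```

```text
time: 25.9
ee_pos: [0.5548, 0.2112, 0.1334]
eef_rot: [-0.02, 0.999, 0.013, 0.025]
ft_force: [-0.0, 1.1, -0.6]
width: 0.0578
t 26.0 p [0.5547 0.2111 0.1327] w 0.0598 F [ 0.5 -0.2  0.5]
axes cols
 [[-0.998 -0.041  0.049]
 [-0.04   0.999  0.027]
 [-0.05   0.025 -0.998]]
q [-0.5   0.28  0.07  1.71 -0.03  1.1   1.19]
```

View pics/c11.png

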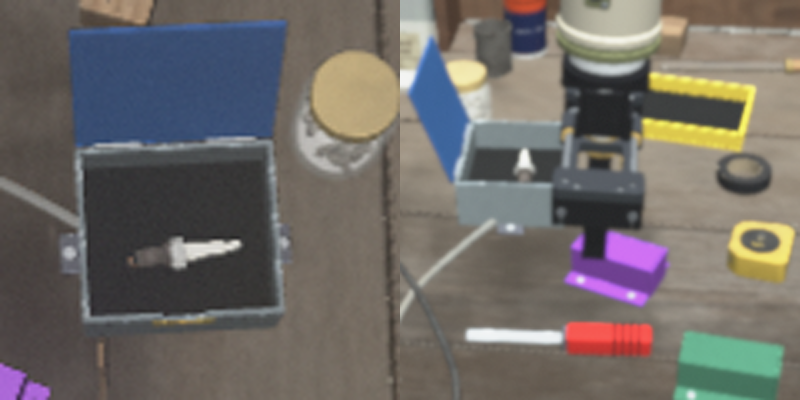

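Top crop: the cover is open past upright. The plug's thread end is at px (319,178), its hexagon at (333,175.6) and its ceramic end at (352.6,173). Side crop: the tool lies flat on the bench. Next I'll work out the plug pose and the clearance to the cover.

Run:
```python
from h import *
import pickle
a,b=pickle.load(open('c1.pkl','rb'))
print('cover top edge',[at(a,u,107,.18) for u in(302,366)],'hinge',at(a,333.4,144,.063))
G=cv2.cvtColor(a['pixels'],cv2.COLOR_RGB2GRAY)
x,y,w,h=306,150,52,36
k=(G[y:y+h,x:x+w]>75).astype(np.uint8)
n,L,S,C=cv2.connectedComponentsWithStats(k)
for i in range(1,n):
    if S[i,4]>40:
        P=(np.argwhere(L==i)[:,::-1]+[x,y]).astype(float);print(S[i].tolist(),C[i]+[x,y])
        Q=np.array([at(a,*p,.033)[:2] for p in P],np.float32);c,s,an=cv2.minAreaRect(Q);print(np.round(c,4),np.round(s,4),an)
for n,u in dict(thr=(319,178),hexc=(333.1,175.6),cer=(352.6,172.9)).items(): print(n,at(a,*u,.034))
print('inner front',at(a,333,194,.06))
st()
```

```text
cover top edge [array([0.7736, 0.0207, 0.18  ]), array([ 0.7727, -0.1147,  0.18  ])] hinge [ 0.7274 -0.0501  0.063 ]
[15, 21, 32, 10, 188] [335.37234043 175.12234043]
[ 0.6583 -0.0575] [0.0738 0.0221] 87.61399841308594
thr [ 0.6526 -0.0158  0.034 ]
hexc [ 0.6581 -0.0494  0.034 ]
cer [ 0.6643 -0.0961  0.034 ]
inner front [ 0.6087 -0.0471  0.06  ]
t 26.0 p [0.5547 0.2111 0.1327] w 0.0598 F [ 0.5 -0.2  0.5]
axes cols
 [[-0.998 -0.041  0.049]
 [-0.04   0.999  0.027]
 [-0.05   0.025 -0.998]]
q [-0.5   0.28  0.07  1.71 -0.03  1.1   1.19]
```

```bash
python3 -m jog '[[0,0,-0.3,0.147,0.5],[0,0,-0.3,0.147,0.5],[0,0,-0.3,0.147,0.5],[0,0,-0.3,0.147,0.5],[0,0,0,0.147,0.5],[0,0,0,0.147,0.5],[0,0,0,0.147,0.5],[0,0,0,0.147,0.5],[0,0,0,0.147,0.5],[0,0,0,0.147,0.5]]' 30; python3 to.py .6505 -.049 .14
```

```text
time: 27.0
ee_pos: [0.5477, 0.2077, 0.1296]
eef_rot: [0.667, 0.745, 0.015, 0.005]
ft_force: [-0.7, 0.8, 0.3]
width: 0.0435
t 27.0 p [0.5477 0.2077 0.1296] w 0.0435 F [-0.7  0.8  0.3]
axes cols
 [[-0.11   0.993  0.029]
 [ 0.994  0.11   0.016]
 [ 0.012  0.03  -0.999]]
q [-0.66  0.28  0.26  1.72 -0.08  1.11 -0.26]
tool cm [-26.63   7.42  -1.15] xyaw 96.34
```

```bash
python3 -m jog '[[-3.5,1,-0.3,-0.02,0.5],[-3.5,1,-0.3,-0.015,0.5],[-3.5,1,-0.3,0,0.5],[-3.5,1,-0.2,0,0.5],[-3.5,1,-0.2,0,0.5],[-3.5,1,0,0,0.5],[-3,1,0,0,0.5],[0,0,0,0,0.5],[0,0,0,0,0.5],[0,0,0,0,0.5]]' 30; python3 to.py .6505 -.049 .04
```

```text
time: 28.0
ee_pos: [0.6449, -0.0285, 0.1263]
eef_rot: [0.655, 0.756, 0.005, -0.0]
ft_force: [-0.2, -0.5, -0.0]
width: 0.0435
t 28.0 p [ 0.6449 -0.0285  0.1263] w 0.0435 F [-0.2 -0.5 -0. ]
axes cols
 [[-0.142  0.99   0.007]
 [ 0.99   0.142  0.009]
 [ 0.008  0.008 -1.   ]]
q [-0.3   0.44  0.37  1.54 -0.18  1.19  0.24]
tool cm [-2.18  0.19  8.62] xyaw 98.14
```

```bash
python3 -m jog '[[-1.8,0.2,0,0,0.5],[0,0,1.5,0,0.5],[0,0,1.5,0,0.5],[0,0,1.5,0,0.5],[0,0,1.5,0,0.5],[0,0,1,0,0.5],[0,0,0.5,0,0.5],[0,0,0,0,0.5],[0,0,0,0,0.5],[0,0,0,0,0.5]]' 30; python3 to.py .651 -.049 .022
```

```text
time: 29.0
ee_pos: [0.6473, -0.0358, 0.0419]
eef_rot: [0.651, 0.759, 0.005, -0.004]
ft_force: [0.4, -0.8, 0.4]
width: 0.0437
t 29.0 p [ 0.6473 -0.0358  0.0419] w 0.0437 F [ 0.4 -0.8  0.4]
axes cols
 [[-0.151  0.988  0.001]
 [ 0.988  0.151  0.012]
 [ 0.012  0.003 -1.   ]]
q [-0.27  0.54  0.35  1.59 -0.22  1.05  0.29]
tool cm [-1.38  0.16  1.97] xyaw 98.7
```

```bash
python3 -m jog '[[-1.3,0.2,0,0,0.5],[0,0,0,0,0.5],[0,0,0,0,0.5],[0,0,0.4,0,0.5],[0,0,0.4,0,0.5],[0,0,0.4,0,0.5],[0,0,0.3,0,0.5],[0,0,0,0,0.5],[0,0,0,0,0.5],[0,0,0,0,0.5]]' 30; python3 to.py .651 -.049 .022
python3 - <<'E'
from h import *
b=shot('side')
cv2.imwrite('pics/c12.png',cv2.resize(b['pixels'][120:240,230:370,::-1],(700,600),interpolation=cv2.INTER_CUBIC))
E
```

```text
time: 30.0
ee_pos: [0.6525, -0.0497, 0.0267]
eef_rot: [0.652, 0.759, 0.006, -0.003]
ft_force: [-0.2, -0.0, 1.4]
width: 0.043
t 30.0 p [ 0.6525 -0.0497  0.0267] w 0.043 F [-0.2 -0.   1.4]
axes cols
 [[-0.151  0.989  0.004]
 [ 0.988  0.151  0.012]
 [ 0.012  0.005 -1.   ]]
q [-0.25  0.57  0.35  1.59 -0.23  1.02  0.32]
tool cm [ 0.08 -0.14  0.47] xyaw 98.68
```

```bash
python3 -m jog '[[0,-0.1,0.2,0,0.5],[0,0,0.2,0,0.5],[0,0,0.2,0,0.5],[0,0,0,0,0.5],[0,0,0,0,1],[0,0,0,0,1],[0,0,0,0,1],[0,0,0,0,1],[0,0,0,0,1],[0,0,0,0,1]]' 30; python3 to.py .651 -.049 .022
```

```text
time: 31.05
ee_pos: [0.652, -0.0498, 0.0208]
eef_rot: [0.652, 0.759, 0.006, -0.002]
ft_force: [0.4, -0.1, 0.6]
width: 0.0208
t 31.05 p [ 0.652  -0.0498  0.0208] w 0.0208 F [ 0.4 -0.1  0.6]
axes cols
 [[-0.151  0.989  0.005]
 [ 0.988  0.151  0.012]
 [ 0.012  0.007 -1.   ]]
q [-0.24  0.57  0.34  1.59 -0.23  1.01  0.32]
tool cm [ 0.09 -0.09 -0.12] xyaw 98.68
```

```bash
python3 -m jog '[[0,0,0,0,1],[0,0,0,0,1],[0,0,-0.5,0,1],[0,0,-1,0,1],[0,0,-1.5,0,1],[0,0,-2,0,1],[0,0,-2,0,1],[0,0,-2,0,1],[0,0,0,0,1],[0,0,0,0,1]]' 30; python3 to.py .46 -.24 .12
python3 - <<'E'
from h import *
b=shot('side')
cv2.imwrite('pics/c13.png',cv2.resize(b['pixels'][100:260,210:410,::-1],(750,600),interpolation=cv2.INTER_CUBIC))
E
```

```text
time: 32.05
ee_pos: [0.6519, -0.0515, 0.1209]
eef_rot: [0.652, 0.758, 0.007, -0.001]
ft_force: [0.1, -0.4, -1.5]
width: 0.0206
t 32.05 p [ 0.6519 -0.0515  0.1209] w 0.0206 F [ 0.1 -0.4 -1.5]
axes cols
 [[-0.15   0.989  0.008]
 [ 0.989  0.15   0.013]
 [ 0.011  0.01  -1.   ]]
q [-0.26  0.47  0.37  1.52 -0.19  1.18  0.3 ]
tool cm [-15.75 -21.81  -0.3 ] xyaw 98.64
```

```bash
python3 -m jog '[[-1,-3,0,0,1],[-2,-3,0,0,1],[-2,-3,0,0,1],[-2,-3,0,0,1],[-2,-3,0,0,1],[-2,-2.5,0,0,1],[-2,-2,0,0,1],[-1,-1,0,0,1],[0,0,0,0,1],[0,0,0,0,1]]' 30; python3 to.py .46 -.24 .004
```

```text
time: 33.1
ee_pos: [0.4607, -0.223, 0.1104]
eef_rot: [0.651, 0.759, 0.005, -0.005]
ft_force: [0.3, 1.0, 0.0]
width: 0.0208
t 33.1 p [ 0.4607 -0.223   0.1104] w 0.0208 F [0.3 1.  0. ]
axes cols
 [[-0.153  0.988 -0.001]
 [ 0.988  0.153  0.015]
 [ 0.015  0.001 -1.   ]]
q [-0.07  0.18  0.49  1.9  -0.11  1.09  0.62]
tool cm [-1.83 -0.34 10.61] xyaw 98.82
```

```bash
python3 -m jog '[[-1.5,-0.3,1,0,1],[0,0,2,0,1],[0,0,2,0,1],[0,0,2,0,1],[0,0,1.5,0,1],[0,0,0.5,0,1],[0,0,0.2,0,1],[0,0,0,0,1],[0,0,0,0,1],[0,0,0,0,1]]' 30; python3 to.py .46 -.24 .003
```

```text
time: 34.1
ee_pos: [0.4708, -0.2261, 0.0154]
eef_rot: [0.644, 0.765, 0.007, -0.005]
ft_force: [-0.4, -0.0, -1.3]
width: 0.0208
t 34.1 p [ 0.4708 -0.2261  0.0154] w 0.0208 F [-0.4 -0.  -1.3]
axes cols
 [[-0.171  0.985  0.002]
 [ 0.985  0.171  0.017]
 [ 0.016  0.005 -1.   ]]
q [-0.03  0.34  0.46  1.95 -0.21  0.9   0.72]
tool cm [-1.21 -1.31  1.21] xyaw 99.84
```

```bash
python3 -m jog '[[-1.2,-0.8,0,0,1],[0,0,0,0,1],[0,0,0.4,0,1],[0,0,0,0,1],[0,0,0.3,0,1],[0,0,0,0,1],[0,0,0.2,0,1],[0,0,0,0,1],[0,0,0,0,1],[0,0,0,0,1]]' 30; python3 to.py .46 -.24 .003
```

```text
time: 35.1
ee_pos: [0.4673, -0.2374, 0.0071]
eef_rot: [0.643, 0.766, 0.009, -0.003]
ft_force: [0.3, -0.2, -1.4]
width: 0.0212
t 35.1 p [ 0.4673 -0.2374  0.0071] w 0.0212 F [ 0.3 -0.2 -1.4]
axes cols
 [[-0.173  0.985  0.006]
 [ 0.985  0.172  0.018]
 [ 0.016  0.009 -1.   ]]
q [-0.    0.36  0.46  1.95 -0.23  0.88  0.75]
tool cm [-0.14 -0.76  0.4 ] xyaw 99.94
```

```bash
python3 -m jog '[[0,0,0.15,0,1],[0,0,0,0,1],[0,0,0.15,0,1],[0,0,0,0,1],[0,0,0.1,0,1],[0,0,0,0,1],[0,0,0,0,1],[0,0,0,0,1],[0,0,0,0,1],[0,0,0,0,1]]' 10; python3 to.py .46 -.24 .003
```

```text
time: 36.1
ee_pos: [0.4673, -0.2375, 0.0028]
eef_rot: [0.643, 0.766, 0.009, -0.003]
ft_force: [-0.1, 0.6, -0.7]
width: 0.0223
t 36.1 p [ 0.4673 -0.2375  0.0028] w 0.0223 F [-0.1  0.6 -0.7]
axes cols
 [[-0.172  0.985  0.006]
 [ 0.985  0.172  0.018]
 [ 0.016  0.009 -1.   ]]
q [ 0.    0.37  0.46  1.96 -0.23  0.87  0.76]
tool cm [-0.12 -0.77 -0.02] xyaw 99.93
```

```bash
python3 -m jog '[[0,0,0.15,0,1],[0,0,0,0,1],[0,0,0,0,0.8],[0,0,0,0,0.7],[0,0,0,0,0.6],[0,0,0,0,0.5],[0,0,0,0,0.5],[0,0,-1,0,0.5],[0,0,-2,0,0.5],[0,0,-3,0,0.5]]' 5; python3 -m jog '[[0,0,-4,0,0.5],[0,0,-4,0,0.5],[2,3,-4,0,0.5],[3,3,0,0,0.5],[3,3,0,0,0.5],[3,3,0,0,0.5],[3,3,0,0,0.5],[0,0,0,0,0.5],[0,0,0,0,0.5],[0,0,0,0,0.5]]' 5
python3 - <<'E'
from h import *
a=shot('top');b=shot('side')
A=cv2.resize(a['pixels'][60:330,180:460,::-1],(400,386),interpolation=cv2.INTER_CUBIC)
B=cv2.resize(b['pixels'][100:340,220:470,::-1],(400,386),interpolation=cv2.INTER_CUBIC)
cv2.imwrite('pics/c14.png',np.hstack([A,B]));st()
E
```

```text
time: 37.1
ee_pos: [0.4648, -0.2378, 0.0611]
eef_rot: [0.643, 0.766, 0.007, -0.006]
ft_force: [1.0, 0.1, -0.2]
width: 0.0434
time: 38.1
ee_pos: [0.5914, -0.0766, 0.1989]
eef_rot: [0.646, 0.763, 0.011, 0.0]
ft_force: [-0.0, -0.1, 0.4]
width: 0.0431
t 38.2 p [ 0.5912 -0.0777  0.199 ] w 0.0435 F [-0.2 -0.5 -0.9]
axes cols
 [[-0.163  0.986  0.014]
 [ 0.986  0.163  0.016]
 [ 0.014  0.017 -1.   ]]
q [-0.26  0.27  0.39  1.6  -0.13  1.28  0.32]
```

View pics/c14.png

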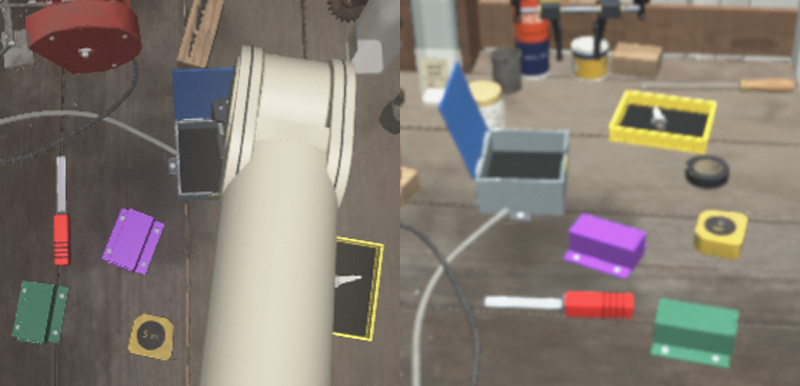

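The side crop shows the plug in the tray at (660,118), the cover open at (462,115), the case empty and the tool flat at (560,303). The tape, tape measure and jar stand where they were, and the arm is clear of everything.

```bash
python3 -c "
from bench import r
print(r.read_state()['joint_vel']);r.close_job()"
```

```text
[ 0.00563987  0.00021805  0.00221945  0.0020861  -0.00028272 -0.00196528
  0.00055792]
the job is handed in; nothing more can be done
```

The job is done and handed in at about 38 s of the 69 s allowed, in the order asked. I drew the tool out of the green dock by its blade, laid it down and took it up again by its red handle. The blade then levered the cover open (about 4 N on the wrist), and I laid the tool flat on the bench. Last, I lifted the plug out by its hexagon and lowered it into the yellow tray.

- **Last checks:** the final pictures show the cover past upright (about 1.9 rad, measured just before the plug lift), the tool flat, the case empty and the plug in the tray. The tape and tape measure look unmoved. The jar is partly hidden behind the cover in that last picture, so its position is judged by eye. The arm was clear of everything and practically still.
- **What disagreed:** the reported TCP height reads about 29 mm lower than the real one. Because of this the first grasp on the blade closed on nothing, without touching it. I found the offset by a light touch on the bench (about 4 N) and corrected for it from then on.
- **Smaller differences:** finger widths read 1 to 3 mm under the given sizes (12 mm on the 14 mm blade, 21 mm on the hexagon). One automatic tip measurement at the notch failed. I went in on the earlier measurement, and the force and the next picture confirmed the fit.

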